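Index the repair turntable and lock it

ROBOT

A 6-joint arm with a two-finger parallel gripper is mounted at the origin on the work surface. World frame = base frame: x ahead of the robot, y to its left, z up, the work surface at z = 0. Lengths are in m, angles in rad, forces in N, time in s.
With the tool pointing down it reaches from about 0.3 to 0.875 m from the base axis. Payload 4.2 kg.
Tool frame: the origin (TCP) lies at the very end of the fingers, on their centre line; the grasp point (between the pads) lies 19 mm behind it; z points along the fingers, y is the line along which they close (so a half turn about z gives the same grasp; the last joint's range is limited). The gripper opens to 85 mm and grips with 20 to 120 N. Pads are 22 mm wide; open, the fingers measure 114 mm over their backs; the gripper's body (76 mm by 85 mm) begins 54 mm behind the grasp point. The pads swing forward as they close: fully open they stand 13 mm farther back than shut.
Start: joints at [1.319, 0.32, 1.565, -0, 1.257, -0.02], TCP at [0.132, 0.56, 0.231] pointing down, gripper open.
Joint ranges: [-3.11, 3.11], [-0.84, 2.01], [0.21, 2.61], [-1.34, 4.49], [0.05, 2.63], [-2.56, 2.56]. Speed limits (rad/s): [2.57, 2.57, 3.14, 3.14, 3.14, 3.14].

INTERFACE

Orientations are given as a unit quaternion [x, y, z, w].
In Python, from cell import manip gives the robot as it stands.
- The arm moves only by the tool servo_tool, never from a script. Its argument "targets" is a list of rows, each a list of 5 numbers: the finger opening in m, from 0 to 0.0854, then the shift along the tool's x, y, z in m, then the turn about the tool's z in rad. In form: [[jaw, tx, ty, tz, yaw], ...]. A call has 1 to 5 rows; each row shifts and turns the commanded pose from where the row before left it, along the tool's axes as they then stand; what a row does not reach is not made up. A row lasts 1/12 s, in which the tool goes at most 41.7 mm and 7.16 degrees, less where a joint would pass 70% of its speed; a pose out of reach is approached as far as the arm can. A call is refused whole if a number of a shift passes 0.0417 or a number of a turn 0.125, either way. A call with a gripper value outside its range is refused whole. The fingers move at their own pace and stop on an object; the grip force is fixed at half the most. Time passes only in rows, so rows that do not move let the fingers close. It gives the time, the measured TCP pose, the force, the opening and the grip force at its end, in the units of the state.
- manip.state(): the state, without advancing time (a new reading comes with each control period).
- manip.capture(name): name is "scene" or "side" or "wrist"; returns (picture, depth): 420x560x3 uint8, blue, green, red; 420x560 float32, m along the optical axis (not along the pixel's ray), 0 where there is no reading.
- manip.calibration(name): a dict with "fx", "fy", "cx", "cy" (pixels), "D" ([k1, k2, p1, p2, k3] as OpenCV has them; the pictures are not rectified), "rvec" (rotation vector, rad) and "tvec" (3), from world to camera coordinates, as OpenCV has them; the wrist camera has in their place "hand_eye" (4x4, takes a point from camera to tool coordinates, whose origin is the TCP and whose axes are the flange's). Camera axes: x right, y down, z forward; pixel columns grow to the right and rows downward; lengths in m; the calibration is good to about 2 mm. A picture is of the moment at which its call begins: read the wrist's pose just before it. calibration takes no time and is no camera call.
- manip.sign_off(): hands the job in; it is judged then, once.
Trained networks look in the newest picture that a camera, given by its name, has taken for a name from the list of things; names that differ only in an ending like _2 or _b are one class to them, and where a whole thing is asked for, a point or a joint stands for the part that bears it (a point fixed in the world has none). Each returns a list of dicts, best first, with "p" (0 to 1); they miss things now and then, are a little off and sometimes report something else, mostly with a low value. They report only what shows in the picture. A call takes as long as a camera call.
- manip.boxes_of(camera, name): "uv" ([column, row] in pixels, amid what is visible of it).
- manip.mark_of(camera, name): "uv" ([column, row] in pixels: a listed point, or the origin of a listed thing).
The state is a dict: "time": time; "q": joint angles; "qvel": joint speeds; "joint_torque": joint torques, N m; "tcp_pos": TCP position; "eef_rot": TCP orientation; "ft_force": force on the tool from outside, world axes, zero at the start; "moment": the same for the moment, N m; "gripper_width": finger opening in m; "gripper_force": force on a finger pad.
Only numpy, scipy, OpenCV 4.12 (cv2) and the standard library are available. Lean on these libraries where they do the work, as an engineer would, in place of code of your own. Each camera call takes 0.05 s, during which the arm holds its last target. There are 200 camera calls.

TASK

With a fingertip, gently push the turntable's long arm round until it points straight at the taller of the two index posts, then push the white lock lever over until it rests against its stop, with the arm still pointing at the post. Do not touch the opened control unit lying loose in the turntable's dish, pick nothing up, and leave the other things on the bench where they are.

Things in the scene. Friction and masses are not known exactly. Their poses are not given: they have to be found in the camera images.
- turntable (a joint): angle of the aluminium turntable about its upright axis, rad, positive counterclockwise from above, free between -1.5 and 1.5; 0 when the long arm points along the fixture plate's own -x, roughly towards the robot. It turns with about 1.5 N at the arm's end, does not coast or spring back, and stays where it is left.
- hub (a point): point on the turntable's upright axis at the height of the arm's centre line, 36 mm above the table; it turns with the turntable and its x axis runs along the long arm. The dish is 132 mm across with a rim whose top is 45 mm above the table. Two shorter spokes with black balls (ending 101 mm from the axis) stand 120 degrees either side of the long arm.
- pointer_tip (a point): on the centre line of the long arm, 130 mm from the axis, where its 8 mm pointed end (look only) begins; same axes as hub. The arm is a level round steel rod 12 mm thick, bare from 66 to 130 mm from the axis, its centre 36 mm above the table and its underside 18 mm above the plate's top.
- post_tall_top (a point): top centre of the taller index post, a fixed upright steel pin 14 mm thick, top 92 mm above the table, 145 to 185 mm from the turntable's axis; it stands to the left or right of the arm's starting direction, exchanged with the short post from start to start
- post_short_top (a point): top centre of the shorter index post, a like pin, top 47 mm above the table; not the one to point at
- lock_lever (a joint): angle of the lock lever about its upright pivot, rad, positive counterclockwise from above: 0 fully open (pointing outward, away from the turntable), 1.45 locked (against the white plastic stop peg, pointing along the plate towards the robot). It takes about 1 N at its end and stays where it is left. Locking does not brake the turntable in any way.
- lever_pivot (a point): on the lever's pivot axis, at mid-thickness of the lever, 39 mm above the table, on the left of the plate, 176 mm from the turntable's axis; its x axis runs along the lever to its free end
- lever_tip (a point): free end of the lever, 85 mm from its pivot; the lever is a white plastic bar 12 mm wide and 10 mm thick, its underside 22 mm above the plate's top. The stop peg is 10 mm thick, its top 52 mm above the table, about 68 mm from the lever's pivot, on the side towards the turntable
- fixture: fixed dark steel plate, 280 x 430 x 12 mm, top 12 mm above the table, carrying turntable, posts and lever; origin on the turntable's axis at table height, its y axis points from the turntable towards the lever's side (left)
- unit: opened control unit, 88 x 64 x 20 mm aluminium case with green board and a white connector (31 mm tall in all), lying loose in the turntable's dish, its top 69 mm above the table; turns with the turntable; origin under its centre. Not to be touched.
- flux_jar: loose closed jar, 40 mm across, 45 mm tall, stands on the fixture plate behind and right of the turntable; a bystander, leave alone; origin under its centre
- spool: loose grey plastic spool, 40 mm across, 38 mm tall, stands on the fixture plate right of the turntable; a bystander; origin under its centre
- spare_unit: blue boxed control unit with orange bands, 130 x 150 x 40 mm, on the table to the right; a bystander; origin under its centre
- screwdriver: screwdriver lying on the table to the left; a bystander
- brush: brush lying on the table to the right, near the robot; a bystander
- parts_tray: grey divided tray, 120 x 160 x 35 mm, on the table to the left; a bystander; origin under its centre
- spray_bottle: white bottle, 54 mm across, 130 mm tall, on the table to the far right; a bystander; origin under its centre

How it is judged:
On the way, in this order (a step that is already met when the one before it is completed fails the run):
1. the long arm points at the taller post while the lock lever is still open (y of post_tall_top in the frame of hub between -0.01 and 0.01 m and x of post_tall_top in the frame of hub above 0.1 m and value of joint lock_lever below 1 rad), for 0.3 s.
2. the lock lever rests against its stop, the arm still pointing (y of post_tall_top in the frame of hub between -0.01 and 0.01 m and x of post_tall_top in the frame of hub above 0.1 m and value of joint lock_lever above 1.35 rad), for 0.2 s.
At the end, for the whole second after the job is handed in: The line of the long arm passes within 10 mm of the taller post's centre (about 3.5 degrees), the lock lever is within 0.1 rad of its stop, and the turntable is at rest (all of step 2 and velocity of joint turntable between -0.05 and 0.05 rad/s); the robot touches nothing.
It fails at once if the fixture, its arm or lever is pressed or squeezed by the fingers with over 40 N, or pushed with another part of the robot (contact force between the fingers and fixture above 40 N or contact force between the arm and fixture above 3 N).
It fails at once if the lever is locked (past 1.2 rad) while the arm is more than 15 mm off the taller post (value of joint lock_lever above 1.2 rad and not (y of post_tall_top in the frame of hub between -0.015 and 0.015 m and x of post_tall_top in the frame of hub above 0.1 m)).
It fails at once if the loose control unit is touched by the robot (contact force between any of the fingers, the arm and unit above 0.5 N).
It fails at once if the control unit leaves its place in the dish or is lifted (distance of unit from where it was at the start of the episode above 0.012 m or angle between unit's own z axis and vertical above 0.2 rad).
It fails at once if a bystander is moved more than 15 mm or lifted (distance of any of flux_jar, spool, spare_unit, screwdriver, brush, parts_tray, spray_bottle from where it was at the start of the episode above 0.015 m).
It also fails if it takes over 56 s, if anything falls off the work surface, if the arm or the gripper's body presses on something with over 40 N, if the wrist force passes 120 N, or if a joint passes its speed limit or range.

## Working session

There is one attempt and no reset: what is moved stays moved. The work goes in short steps, Python scripts to look and compute and a tool call to move; the robot and the scene stay as the last step left them, time stands still between calls to the robot, and variables do not carry over. Pictures are saved under pics/ and viewed, at most 13 in all, crops included, and the job is handed in when it is done.

Besides the shell and the picture viewer there is one more tool, called after "Emit:" as name(argument=value, ...) on one line, values as JSON. servo_tool: Moves the arm, as the interface text tells. Its arguments: {"type":"object","properties":{"targets":{"type":"array"}},"required":["targets"]}

```bash
mkdir -p pics
cat > h.py <<'E'
import numpy as np, cv2
from cell import manip
from scipy.spatial.transform import Rotation as R
def ray(cam,uv):
    c=manip.calibration(cam); K=np.array([[c['fx'],0,c['cx']],[0,c['fy'],c['cy']],[0,0,1.]])
    n=cv2.undistortPoints(np.array([[uv]],float),K,np.array(c['D']))[0,0]
    d=np.array([n[0],n[1],1.])
    if 'rvec' in c:
        Rm=cv2.Rodrigues(np.array(c['rvec'],float))[0]; t=np.array(c['tvec'],float).ravel()
        return -Rm.T@t, Rm.T@d
    s=manip.state(); T=np.array(c['hand_eye']); Rt=R.from_quat(s['eef_rot']).as_matrix()
    return Rt@T[:3,3]+s['tcp_pos'], Rt@T[:3,:3]@d
def atz(cam,uv,z):
    o,d=ray(cam,uv); return o+d*(z-o[2])/d[2]
E
python3 - <<'E'
from h import *
np.set_printoptions(precision=4,suppress=True)
s=manip.state(); print(s['time'],s['tcp_pos'],s['eef_rot'],s['ft_force'])
Z=dict(hub=.036,pointer_tip=.036,post_tall_top=.092,post_short_top=.047,lever_pivot=.039,lever_tip=.039,unit=.038,spool=.012,flux_jar=.012,fixture=0)
for cam in ['scene','side']:
    im,d=manip.capture(cam); cv2.imwrite(f'pics/{cam}.png',im)
    for n,z in Z.items():
        for r in manip.mark_of(cam,n)[:2]:
            u=r['uv']; print(cam,n,round(r['p'],2),np.round(u),atz(cam,u,z))
E
```

```text
0.0 [0.132  0.5592 0.2305] [ 0.1156  0.9933 -0.0009 -0.0001] [0.3053 0.5222 0.8095]
scene hub 0.82 [273. 236.] [ 0.591 -0.017  0.036]
scene pointer_tip 0.7 [295. 212.] [ 0.4493 -0.0151  0.036 ]
scene post_tall_top 0.48 [261. 191.] [ 0.464  -0.1344  0.092 ]
scene post_short_top 0.38 [322. 221.] [0.4661 0.0916 0.047 ]
scene lever_pivot 0.64 [310. 266.] [0.6537 0.1409 0.039 ]
scene lever_tip 0.74 [169. 184.] [ 0.5215 -0.5068  0.039 ]
scene lever_tip 0.49 [341. 260.] [0.594  0.2096 0.039 ]
scene unit 0.57 [272. 233.] [ 0.5807 -0.0272  0.038 ]
scene spool 0.71 [237. 225.] [ 0.5747 -0.1627  0.012 ]
scene spool 0.7 [270. 233.] [ 0.5582 -0.0458  0.012 ]
scene fixture 0.86 [275. 242.] [ 0.5746 -0.0193  0.    ]
side hub 0.95 [297. 208.] [ 0.5783 -0.0076  0.036 ]
side pointer_tip 0.85 [255. 222.] [ 0.4384 -0.0081  0.036 ]
side post_tall_top 0.64 [280. 238.] [ 0.4614 -0.1366  0.092 ]
side post_short_top 0.38 [250. 192.] [0.4682 0.1075 0.047 ]
side lever_pivot 0.48 [296. 170.] [0.6526 0.1525 0.039 ]
side lever_pivot 0.34 [280. 238.] [ 0.4803 -0.0939  0.039 ]
side lever_tip 0.71 [275. 162.] [0.6058 0.22   0.039 ]
side unit 0.58 [298. 214.] [ 0.5694 -0.0311  0.038 ]
side spool 0.71 [322. 254.] [ 0.5719 -0.1774  0.012 ]
side flux_jar 0.71 [343. 241.] [ 0.6505 -0.1608  0.012 ]
side fixture 0.92 [298. 223.] [ 0.5688 -0.035   0.    ]
side fixture 0.39 [299. 209.] [0.5985 0.0202 0.    ]
```

View pics/scene.png

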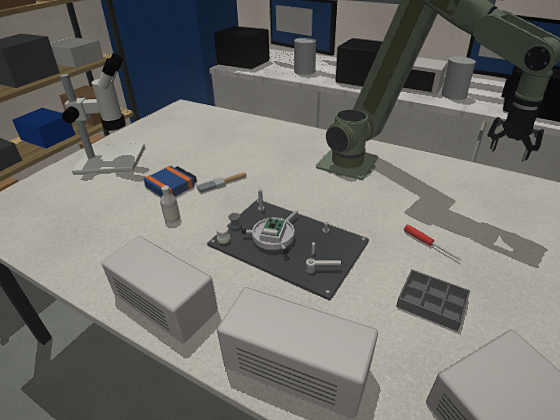

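View pics/side.png

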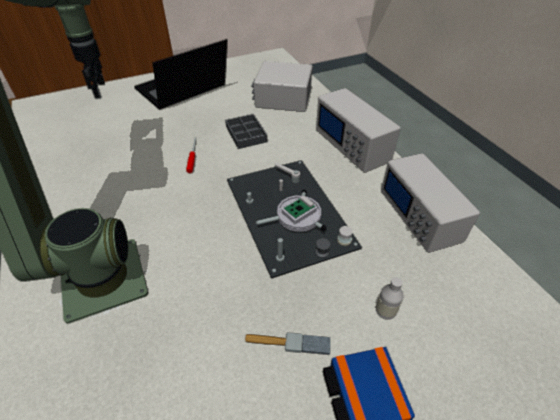

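The side view shows the tall post at (280,240), on the robot's right (−y), and the short post at (250,197). The long arm ends at (258,222), and the lever runs from (296,172) to (275,163). I'll go closer for a wrist view.

Emit:
servo_tool(targets=[[0,-0.027,-0.026,-0.012,0],[0,-0.027,-0.026,-0.012,0],[0,-0.027,-0.026,-0.012,0],[0,-0.027,-0.026,-0.012,0],[0,-0.027,-0.026,-0.012,0]])

```text
time: 1.52
tcp_pos: [0.2341, 0.4005, 0.2919]
eef_rot: [0.115, 0.993, 0.0, 0.0]
ft_force: [1.7, -0.2, 0.2]
gripper_width: 0.0258
gripper_force: 0.0
```

Emit:
servo_tool(targets=[[0,-0.027,-0.026,-0.012,0],[0,-0.027,-0.026,-0.012,0],[0,-0.027,-0.026,-0.012,0],[0,-0.027,-0.026,-0.012,0],[0,-0.027,-0.026,-0.012,0]])

```text
time: 1.93
tcp_pos: [0.3356, 0.2428, 0.3522]
eef_rot: [0.115, 0.993, 0.0, 0.0]
ft_force: [0.7, 0.2, 0.3]
gripper_width: -0.0001
gripper_force: 0.0
```

Emit:
servo_tool(targets=[[0,-0.027,-0.026,0,0],[0,-0.027,-0.026,0,0],[0,-0.027,-0.026,0,0],[0,0,0,0,0],[0,0,0,0,0]])

```text
time: 2.35
tcp_pos: [0.3967, 0.1486, 0.3512]
eef_rot: [0.118, 0.993, 0.0, -0.0]
ft_force: [0.4, -0.3, -0.4]
gripper_width: -0.0002
gripper_force: 0.0
```

```bash
cat > look.py <<'E'
from h import *
import sys
np.set_printoptions(precision=4,suppress=True)
s=manip.state(); print(s['time'],s['tcp_pos'],s['eef_rot'],s['gripper_width'],s['ft_force'])
im,d=manip.capture('wrist'); cv2.imwrite(f'pics/{sys.argv[1]}.png',im)
Z=dict(hub=.036,pointer_tip=.036,post_tall_top=.092,post_short_top=.047,lever_pivot=.039,lever_tip=.039,fixture=0)
for n,z in Z.items():
    for r in manip.mark_of('wrist',n)[:2]:
        u=r['uv']; print(n,round(r['p'],2),np.round(u),atz('wrist',u,z))
E
python3 look.py w1; python3 -c "
from h import *
print(np.array(manip.calibration('wrist')['hand_eye']))"
```

```text
2.35 [0.3967 0.1486 0.3512] [ 0.1179  0.993   0.0001 -0.0001] -0.00023064271273905693 [ 0.3677 -0.3436 -0.4012]
pointer_tip 0.59 [190. 226.] [ 0.4441 -0.0078  0.036 ]
post_tall_top 0.64 [ 97. 265.] [ 0.4567 -0.1419  0.092 ]
post_short_top 0.7 [262. 224.] [0.4636 0.1055 0.047 ]
lever_tip 0.52 [348. 283.] [0.5987 0.2187 0.039 ]
fixture 0.92 [209. 286.] [ 0.5719 -0.023  -0.    ]
[[ 7.61565593e-04 -9.60862319e-01 -2.77025312e-01  7.09051879e-02]
 [ 9.99998815e-01  1.10235680e-03 -1.07444487e-03 -4.95122635e-04]
 [ 1.33777433e-03 -2.77024165e-01  9.60862020e-01 -1.42959917e-01]
 [ 0.00000000e+00  0.00000000e+00  0.00000000e+00  1.00000000e+00]]
```

View pics/w1.png

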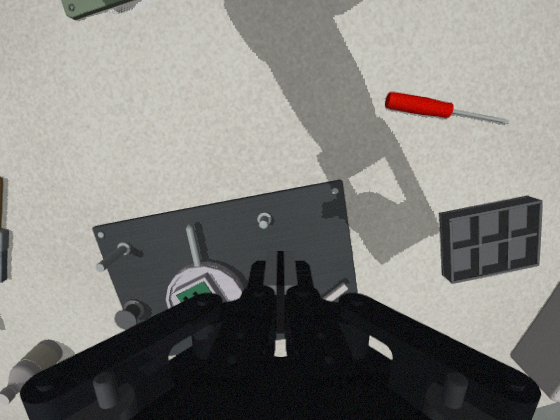

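The wrist view shows the tall post top at (100,266) with its base at (124,247), the short post at (264,219), the arm tip at (190,228), and the lever partly hidden behind the fingers at (340,290). I'll move forward to get everything into clear view.

Emit:
servo_tool(targets=[[0,-0.03,-0.009,0,0],[0,-0.03,-0.009,0,0],[0,-0.03,-0.009,0,0],[0,-0.03,-0.009,0,0],[0,-0.03,-0.009,0,0]])

```text
time: 3.17
tcp_pos: [0.5327, 0.0716, 0.3513]
eef_rot: [0.115, 0.993, 0.0, 0.0]
ft_force: [-0.3, 0.5, 0.1]
gripper_width: 0.0001
gripper_force: 0.0
```

Emit:
servo_tool(targets=[[0,0,0,0,0],[0,0,0,0,0]])

```text
time: 3.33
tcp_pos: [0.5324, 0.0717, 0.3503]
eef_rot: [0.116, 0.993, -0.0, -0.001]
ft_force: [-0.0, 0.3, -0.3]
gripper_width: 0.0003
gripper_force: 0.0
```

```bash
python3 look.py w2
```

```text
3.3333 [0.5324 0.0717 0.3503] [ 0.1161  0.9932 -0.     -0.001 ] 0.00032862281078510836 [-0.0316  0.2987 -0.3078]
pointer_tip 0.77 [211. 130.] [ 0.4462 -0.0121  0.036 ]
post_tall_top 0.76 [111. 165.] [ 0.4586 -0.1438  0.092 ]
post_short_top 0.71 [290. 123.] [0.4629 0.1021 0.047 ]
lever_pivot 0.91 [335. 234.] [0.6445 0.1346 0.039 ]
lever_tip 0.7 [380. 195.] [0.5982 0.213  0.039 ]
lever_tip 0.67 [293. 121.] [0.4616 0.1073 0.039 ]
fixture 0.88 [230. 209.] [ 0.5761 -0.0248  0.    ]
```

View pics/w2.png

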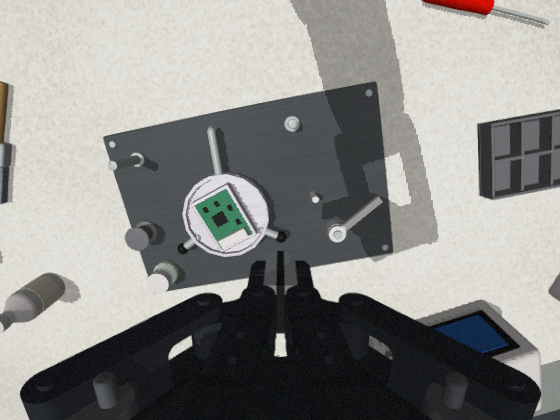

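The picture shows: dish centre at (227,215), arm tip at (211,128), tall post top at (113,165) with base (138,158), and short post at (292,123). The lever runs from (337,233) to (381,200), with its stop peg at (315,198). I'll work out positions from these.

Run:
```python
from h import *
np.set_printoptions(precision=4,suppress=True)
g=lambda u,z: atz('wrist',u,z)[:2]
im=cv2.imread('pics/w2.png')
P=dict(rim=g((227,215),.045),tip=g((211,127),.036),armroot=g((217,172),.036),talltop=g((113,165),.092),tallbase=g((139,159),.012),short=g((292,123),.047),piv=g((337,233),.044),ltip=g((380,200),.039),peg=g((315,198),.052),c1=g((105,137),.012),c2=g((376,83),.012),c3=g((392,252),.012))
for k,v in P.items(): print(k,v)
a=lambda p,q: np.linalg.norm(P[p]-P[q])
print('hub-piv',a('rim','piv'),'tip',a('rim','tip'),'tall',a('rim','talltop'),'lever',a('piv','ltip'),'peg',a('piv','peg'),'edges',a('c1','c2'),a('c2','c3'))
ang=lambda p,q: np.degrees(np.arctan2(*(P[q]-P[p])[::-1]))
for p,q in [('c1','c2'),('c3','c2'),('rim','tip'),('armroot','tip'),('rim','talltop'),('rim','tallbase'),('piv','ltip'),('rim','piv'),('piv','peg')]: print(p,q,ang(p,q))
m,_=0,0
hsv=cv2.cvtColor(im,cv2.COLOR_BGR2GRAY)
for u in [(25,640)]: pass
cv2.imwrite('pics/w2c.png',cv2.resize(im[70:310,90:410],(800,600),interpolation=cv2.INTER_CUBIC))
```

```text
rim [ 0.5737 -0.0221]
tip [ 0.4423 -0.0108]
armroot [ 0.5075 -0.0206]
talltop [ 0.46   -0.1412]
tallbase [ 0.4609 -0.1417]
short [0.4639 0.1044]
piv [0.6414 0.137 ]
ltip [0.6056 0.2118]
peg [0.5764 0.114 ]
c1 [ 0.4151 -0.1835]
c2 [0.4353 0.24  ]
c3 [0.7103 0.2269]
hub-piv 0.1728473552477254 tip 0.13196176048760563 tall 0.1646834418635002 lever 0.08299966019767661 peg 0.06891651525140484 edges 0.4239597606505001 0.27521195919836244
c1 c2 87.26130462827795
c3 c2 177.27517444864043
rim tip 175.07909883293132
armroot tip 171.48285517495614
rim talltop -133.6924881347912
rim tallbase -133.34708757597295
piv ltip 115.55348450961168
rim piv 66.95474063128734
piv peg -160.54334883402925
```

View pics/w2c.png

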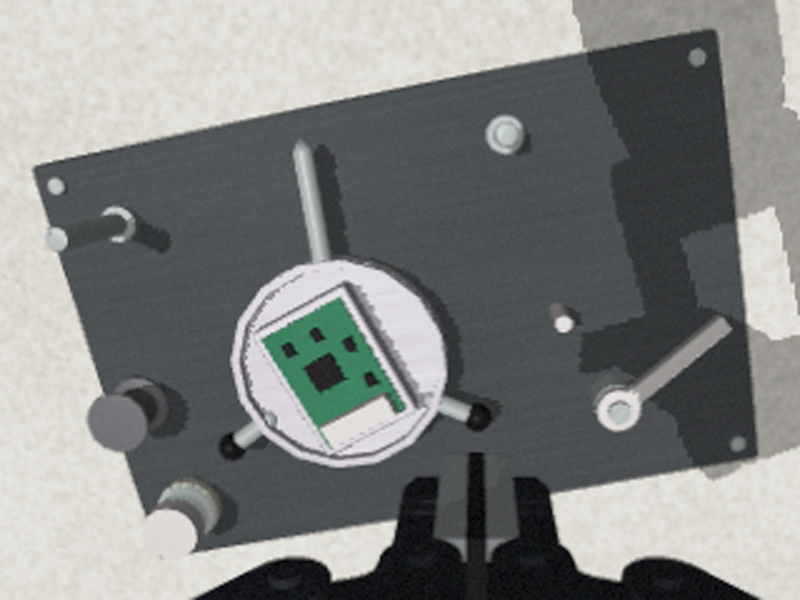

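Distances match the given sizes within about 2% (hub–pivot 173, tip about 132, post 165, lever 83, peg 69 mm). The post lies at about −133.6° from the hub and the arm at about 173°. I'll descend on the +y side of the arm with the fingers shut and tool y tangential.

Emit:
servo_tool(targets=[[0,0.0145,-0.029,0,0],[0,0.0145,-0.029,0,0],[0,0,0,0.02,0.12],[0,0,0,0.04,0.12],[0,0,0,0.04,0]])

```text
time: 4.15
tcp_pos: [0.4906, 0.0218, 0.2521]
eef_rot: [0.236, 0.972, 0.001, 0.003]
ft_force: [0.2, 0.0, -1.5]
gripper_width: -0.0
gripper_force: 0.0
```

Emit:
servo_tool(targets=[[0,0,0,0.04,0],[0,0,0,0.04,0],[0,0,0,0.03,0],[0,0,0,0,0],[0,0,0,0,0]])

```text
time: 4.57
tcp_pos: [0.4895, 0.0222, 0.1409]
eef_rot: [0.234, 0.972, -0.0, -0.001]
ft_force: [0.2, 0.6, 0.5]
gripper_width: 0.0004
gripper_force: 0.0
```

Run:
```python
from h import *
s=manip.state(); print(s['time'],s['tcp_pos'],R.from_quat(s['eef_rot']).as_matrix()[:,0],s['q'])
im,_=manip.capture('wrist'); cv2.imwrite('pics/w3.png',im)
```

```text
4.5667 [0.48951934 0.02215012 0.14093454] [-0.89086785  0.45425695  0.00225824] [ 2.16783642e-02  2.68840328e-01  1.88795136e+00  1.27119854e-04
  9.87307759e-01 -1.07765010e+00]
```

View pics/w3.png

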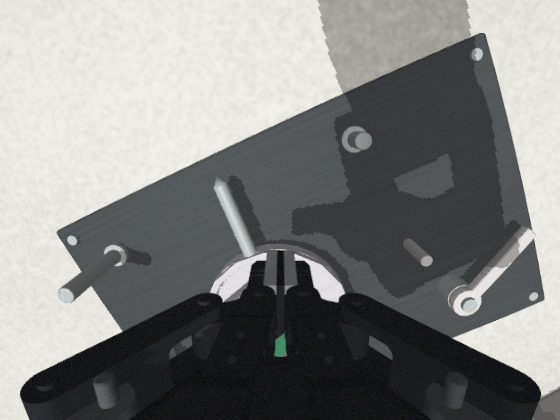

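The arm's tip is at (218,181) and its root at (250,254), well to the left of the finger line (column 280). The tall post base is at (116,253). The way down looks clear.

Run:
```python
from h import *
g=lambda u,z: atz('wrist',u,z)[:2]
t=g((218,181),.036);r=g((250,254),.036);p=g((116,253),.012);pt=g((67,296),.092)
print(t,r,p,pt,np.degrees(np.arctan2(*(t-r)[::-1])), 'hub est',r+(r-t)/np.linalg.norm(r-t)*66, t-(t-r)/np.linalg.norm(r-t)*137)
```

```text
[ 0.44479026 -0.01252683] [ 0.51409296 -0.02014014] [ 0.4620148  -0.14543439] [ 0.46336434 -0.14262405] 173.7308589028158 hub est [66.11940722 -7.22727139] [136.62551834 -14.97278411]
```

Emit:
servo_tool(targets=[[0,0,0,0.03,0],[0,0,0,0.03,0],[0,0,0,0.03,0],[0,0,0,0.02,0],[0,0,0,0,0]])

```text
time: 5.03
tcp_pos: [0.4899, 0.0221, 0.0305]
eef_rot: [0.234, 0.972, -0.0, -0.001]
ft_force: [-0.2, 0.1, 0.1]
gripper_width: 0.0003
gripper_force: 0.0
```

Emit:
servo_tool(targets=[[0,-0.0001,-0.005,0,-0.05],[0,-0.0001,-0.005,0,-0.05],[0,-0.0001,-0.005,0,-0.05],[0,-0.0001,-0.005,0,-0.05],[0,-0.0001,-0.005,0,-0.05]])

```text
time: 5.45
tcp_pos: [0.4845, -0.0016, 0.0347]
eef_rot: [0.109, 0.994, 0.0, 0.003]
ft_force: [0.9, 2.8, 0.7]
gripper_width: 0.0001
gripper_force: 1.2
```

Emit:
servo_tool(targets=[[0,-0.0001,-0.005,0,-0.05],[0,-0.0001,-0.005,0,-0.05],[0,-0.0001,-0.005,0,-0.05],[0,-0.0001,-0.005,0,-0.05],[0,-0.0001,-0.005,0,-0.05]])

```text
time: 5.87
tcp_pos: [0.4818, -0.0263, 0.0348]
eef_rot: [-0.015, 1.0, 0.0, 0.003]
ft_force: [-0.6, 1.2, 1.4]
gripper_width: 0.0002
gripper_force: 0.8
```

Emit:
servo_tool(targets=[[0,-0.0001,-0.005,0,-0.05],[0,-0.0001,-0.005,0,-0.05],[0,-0.0001,-0.005,0,-0.05],[0,-0.0001,-0.005,0,-0.05],[0,0,0,0,0]])

```text
time: 6.28
tcp_pos: [0.4844, -0.0468, 0.0346]
eef_rot: [-0.114, 0.993, -0.001, 0.003]
ft_force: [0.2, -0.2, 1.7]
gripper_width: -0.0001
gripper_force: 0.8
```

Run:
```python
from h import *
s=manip.state(); print(s['time'],s['tcp_pos'],R.from_quat(s['eef_rot']).as_matrix()[:,0],s['q'])
im,_=manip.capture('wrist'); cv2.imwrite('pics/w4.png',im)
```

```text
6.2833 [ 0.48443584 -0.04678696  0.0345945 ] [-0.97401046 -0.22641167 -0.00643226] [-1.19942611e-01  4.01179555e-01  2.02867979e+00  7.01464047e-05
  7.04906518e-01 -1.91918176e+00]
```

View pics/w4.png

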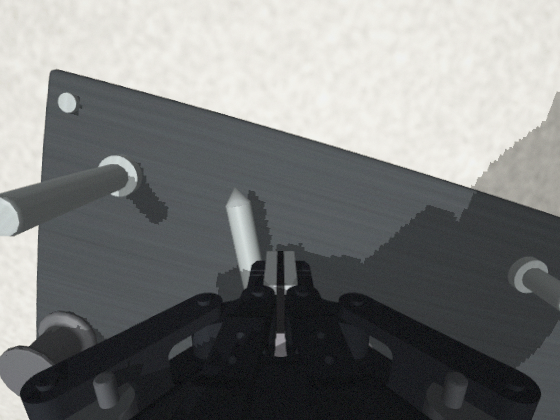

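The arm tip is at (237,190), the rod touches the left finger at about (255,265), and the post base is at (122,172). The arm is following. The tool has risen about 4 mm, so I'll check the angle and height.

Run:
```python
from h import *
g=lambda u,z: atz('wrist',u,z)[:2]
t=g((237,188),.036);r=g((252,262),.036);p=g((122,175),.012)
print(t,r,p,np.degrees(np.arctan2(*(t-r)[::-1])),np.degrees(np.arctan2(*(t-np.array([.577,-.025]))[::-1])))
```

```text
[ 0.44755734 -0.07601928] [ 0.48314808 -0.06158192] [ 0.46029266 -0.1419329 ] -157.92009770651046 -158.48832862628214
```

Emit:
servo_tool(targets=[[0,0,0.004,0,0],[0,0,0.004,0.003,0],[0,0,0,0.003,0]])

```text
time: 6.58
tcp_pos: [0.4798, -0.0374, 0.0257]
eef_rot: [-0.114, 0.993, 0.0, 0.0]
ft_force: [-0.3, 1.0, -0.1]
gripper_width: -0.0001
gripper_force: 0.0
```

Emit:
servo_tool(targets=[[0,0,-0.004,0,0],[0,0,-0.004,0,0],[0,-0.0001,-0.005,0,-0.05],[0,-0.0001,-0.005,0,-0.05],[0,-0.0001,-0.005,0,-0.05]])

```text
time: 7.0
tcp_pos: [0.4857, -0.0605, 0.0249]
eef_rot: [-0.189, 0.982, 0.0, -0.0]
ft_force: [0.1, 1.5, 0.2]
gripper_width: 0.0002
gripper_force: 0.8
```

Emit:
servo_tool(targets=[[0,-0.0001,-0.005,0,-0.05],[0,-0.0001,-0.005,0,-0.05],[0,-0.0001,-0.005,0,-0.05],[0,0,0,0,0],[0,0,0,0,0]])

```text
time: 7.42
tcp_pos: [0.4924, -0.0743, 0.0251]
eef_rot: [-0.26, 0.966, 0.0, -0.0]
ft_force: [-0.0, -0.0, -0.2]
gripper_width: 0.0
gripper_force: 0.0
```

Run:
```python
from h import *
s=manip.state(); print(s['time'],s['tcp_pos'],R.from_quat(s['eef_rot']).as_matrix()[:,0],s['q'])
im,_=manip.capture('wrist'); cv2.imwrite('pics/w5.png',im)
```

```text
7.4167 [ 0.49244494 -0.07426537  0.02511141] [-8.64667516e-01 -5.02344558e-01  1.80998653e-04] [-1.72750624e-01  4.31606692e-01  2.00696030e+00 -5.97470206e-05
  7.03229644e-01 -2.26980953e+00]
```

View pics/w5.png

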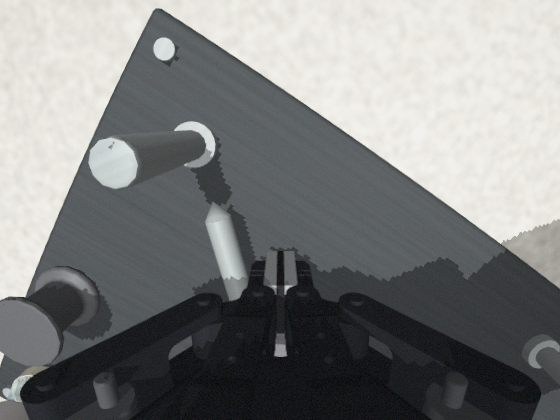

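The arm tip is at (217,203), the rod near (236,290) at the finger, and the post base at (194,145). The arm is almost pointing at it.

Run:
```python
from h import *
g=lambda u,z: atz('wrist',u,z)[:2]
A=lambda a: np.degrees(np.arctan2(a[1],a[0]))%360
t=g((217,204),.036);r=g((236,290),.036);p=g((193,146),.012);pt=g((113,163),.092);H=np.array([.577,-.025])
print(t,r,p,pt,'line',A(t-r),'hub-tip',A(t-H),'post',A(p-H),A(pt-H),'tip-post',A(p-t))
```

```text
[ 0.47446291 -0.11700007] [ 0.50834751 -0.08950967] [ 0.46166982 -0.14257578] [ 0.45979056 -0.14168905] line 219.05225333989668 hub-tip 221.89963117117532 post 225.55241093959776 224.87252561498025 tip-post 243.4255654432963
```

Emit:
servo_tool(targets=[[0,0,-0.0035,0,-0.03],[0,0,-0.0035,0,-0.03],[0,0,0,0,0],[0,0,0.01,0,0.03],[0,0,0.015,0,0.03]])

```text
time: 7.88
tcp_pos: [0.4833, -0.0593, 0.0254]
eef_rot: [-0.259, 0.966, -0.0, 0.001]
ft_force: [0.4, 0.5, 0.8]
gripper_width: 0.0004
gripper_force: 0.0
```

Emit:
servo_tool(targets=[[0,0,0,-0.04,0.1],[0,0,0,-0.04,0.1],[0,-0.03,0,-0.04,0.1],[0,-0.03,0,-0.04,0.1],[0,-0.03,0,-0.04,0.1]])

```text
time: 8.3
tcp_pos: [0.5555, -0.0413, 0.2076]
eef_rot: [-0.011, 1.0, -0.0, 0.0]
ft_force: [1.0, -0.7, -0.7]
gripper_width: 0.0002
gripper_force: 0.0
```

Emit:
servo_tool(targets=[[0,-0.02,0,0,0.1],[0,0,0,0,0.1],[0,0,0,0,0.05],[0,0,0,0,0],[0,0,0,0,0]])

```text
time: 8.72
tcp_pos: [0.5751, -0.0412, 0.2051]
eef_rot: [0.11, 0.994, -0.0, -0.0]
ft_force: [-0.1, 0.3, 0.6]
gripper_width: 0.0002
gripper_force: 0.0
```

```bash
python3 look.py w6
python3 - <<'E'
import cv2
im=cv2.imread('pics/w6.png'); cv2.imwrite('pics/w6c.png',cv2.resize(im,(800,600),interpolation=cv2.INTER_CUBIC))
E
```

```text
8.7167 [ 0.5751 -0.0412  0.2051] [ 0.1103  0.9939 -0.     -0.0002] 0.0002446517022062278 [-0.0658  0.2534  0.5747]
hub 0.16 [ 35. 293.] [ 0.6274 -0.3593  0.036 ]
pointer_tip 0.77 [181. 127.] [ 0.4859 -0.123   0.036 ]
post_tall_top 0.67 [124. 102.] [ 0.4592 -0.1455  0.092 ]
post_short_top 0.59 [408.  49.] [0.4646 0.1018 0.047 ]
lever_pivot 0.67 [456. 222.] [0.6454 0.1368 0.039 ]
lever_pivot 0.49 [196. 274.] [ 0.6421 -0.1535  0.039 ]
lever_tip 0.9 [519. 165.] [0.5967 0.2093 0.039 ]
```

View pics/w6c.png

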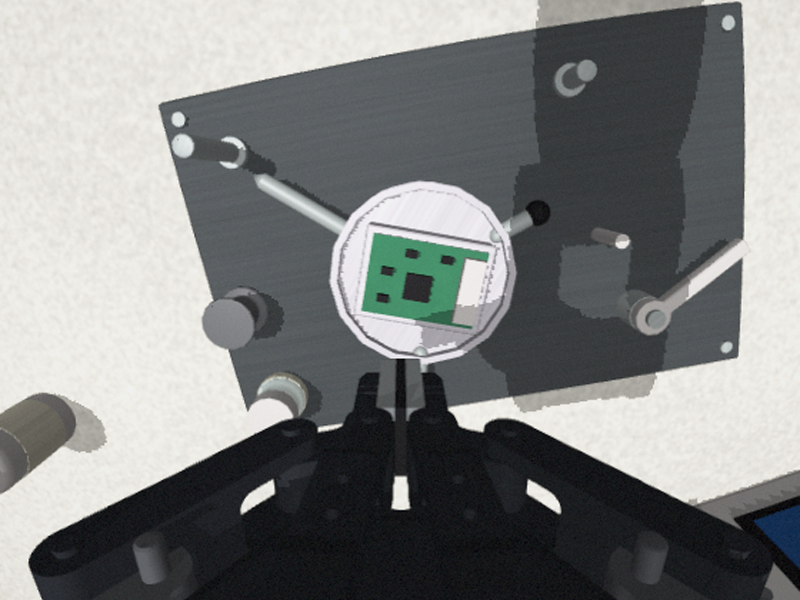

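The dish centre is at crop (423,271), the arm tip at (256,177), the rod root near (341,227), the post base at (233,153) and the post top at (182,146). Next I'll measure the pointing error relative to these.

Run:
```python
from h import *
np.set_printoptions(precision=4,suppress=True)
g=lambda u,z: atz('wrist',np.array(u)*.7,z)[:2]
A=lambda a: np.degrees(np.arctan2(a[1],a[0]))%360
H=g((423,271),.045);t=g((256,177),.036);r=g((341,227),.036);p=g((233,153),.014);pt=g((182,146),.092)
print(H,t,r,p,pt,'line',A(t-r),'hub-tip',A(t-H),np.linalg.norm(t-H),'post',A(p-H),A(pt-H))
n=(t-r)/np.linalg.norm(t-r)
for q in (p,pt): print('off line mm',1e3*(n[0]*(q-r)[1]-n[1]*(q-r)[0]))
print('lever',[g(u,.039) for u in ((742,247),(651,313),(640,307))],'peg',g((623,242),.052))
# rod axis by image: white-ish pixels in band
im=cv2.imread('pics/w6.png').astype(float).mean(2)
P=[]
for f in np.linspace(.15,.85,15):
    a,b=np.array((256,177))*.7,np.array((341,227))*.7
    d=(b-a)/np.linalg.norm(b-a);m=np.array([-d[1],d[0]]);c=a+f*(b-a)
    k=np.arange(-7,7.1,.5);v=np.array([im[tuple(np.round(c+x*m).astype(int)[::-1])] for x in k])
    w=v>120; P.append(c+m*k[w].mean() if w.any() else c); 
W=np.array([atz('wrist',q,.036)[:2] for q in P]); vx,vy,x0,y0=cv2.fitLine(W.astype(np.float32),cv2.DIST_HUBER,0,.01,.01).ravel()
d=np.array([vx,vy]); d*=np.sign(-d[0]); c=np.array([x0,y0]); print('fit',A(d))
for q in (H,p,pt): print('off fit mm',1e3*(d[0]*(q-c)[1]-d[1]*(q-c)[0]))
```

```text
[ 0.5714 -0.0248] [ 0.4828 -0.1238] [ 0.5295 -0.0748] [ 0.4608 -0.1423] [ 0.4607 -0.1427] line 226.3563863632016 hub-tip 228.17698825594266 0.132844054093033 post 226.72600756774 226.7829303125124
off line mm -3.1793577836158398
off line mm -3.0161891697353185
lever [array([0.6058, 0.2099]), array([0.6416, 0.1371]), array([0.6349, 0.129 ])] peg [0.5798 0.114 ]
fit 226.70796
off fit mm -3.9977662448535884
off fit mm -3.9469043044959644
off fit mm -3.7860695095760755
```

The rod-fit direction is 226.7° and hub→post is 226.75°, so the error is about 1–4 mm, inside 10 mm. Next is the lever, at about 115.5° now and about 190° at the peg. I'll go above its trailing side.

Emit:
servo_tool(targets=[[0,-0.0033,0.029,0,0],[0,-0.0033,0.029,0,0],[0,-0.0033,0.029,0,0],[0,-0.0033,0.029,0,0],[0,-0.0033,0.029,0,0]])

```text
time: 9.53
tcp_pos: [0.6236, 0.0977, 0.2053]
eef_rot: [0.111, 0.994, 0.0, 0.0]
ft_force: [1.0, -0.5, -0.0]
gripper_width: -0.0001
gripper_force: 0.0
```

Emit:
servo_tool(targets=[[0,-0.0033,0.029,0,0],[0,-0.0033,0.029,0,0],[0,-0.0033,0.029,0,0],[0,0,0,0,0.12],[0,0,0,0,0.12]])

```text
time: 9.95
tcp_pos: [0.6523, 0.1811, 0.2047]
eef_rot: [0.23, 0.973, -0.0, -0.0]
ft_force: [-0.7, -1.5, -0.2]
gripper_width: -0.0
gripper_force: 0.0
```

Emit:
servo_tool(targets=[[0,0,0,0.01,0.12],[0,0,0,0.01,0.12],[0,0,0,0.01,0.12],[0,0,0,0.01,0.12],[0,0,0,0.01,0.12]])

```text
time: 10.37
tcp_pos: [0.6521, 0.1792, 0.1548]
eef_rot: [0.509, 0.861, 0.0, -0.0]
ft_force: [-0.1, 0.1, 0.3]
gripper_width: 0.0001
gripper_force: 0.0
```

Emit:
servo_tool(targets=[[0,0,0,0.01,0.12],[0,0,0,0.01,0.12],[0,0,0,0.01,0.12],[0,0,0,0,0.12],[0,0,0,0,0.12]])

```text
time: 10.78
tcp_pos: [0.6516, 0.179, 0.1242]
eef_rot: [0.741, 0.672, -0.001, -0.0]
ft_force: [0.3, -0.1, 0.6]
gripper_width: -0.0002
gripper_force: 0.0
```

Emit:
servo_tool(targets=[[0,0,0,0,0.025],[0,0,0,0,0],[0,0,0,0,0]])

```text
time: 11.03
tcp_pos: [0.6521, 0.1792, 0.1253]
eef_rot: [0.747, 0.665, 0.0, -0.0]
ft_force: [-0.3, 0.3, -0.0]
gripper_width: -0.0
gripper_force: 0.0
```

Run:
```python
from h import *
s=manip.state(); x=R.from_quat(s['eef_rot']).as_matrix()[:,0]; print(s['time'],s['tcp_pos'],np.degrees(np.arctan2(x[1],x[0])),s['q'])
im,_=manip.capture('wrist'); cv2.imwrite('pics/w7.png',im)
for n in('lever_pivot','lever_tip'):
    for r in manip.mark_of('wrist',n)[:2]: print(n,r,atz('wrist',r['uv'],.039))
```

```text
11.0333 [0.65211703 0.1791531  0.12526024] 83.40999611116845 [2.51059411e-01 5.51155373e-01 1.46097701e+00 1.07648280e-04
 1.12948734e+00 3.66030694e-01]
lever_pivot {'uv': [278.7, 266.5], 'p': 0.86} [0.64554403 0.13692213 0.039     ]
lever_tip {'uv': [211.6, 178.9], 'p': 0.9} [0.60346183 0.21487471 0.039     ]
lever_tip {'uv': [74.7, 323.8], 'p': 0.64} [0.45403486 0.09923423 0.039     ]
```

View pics/w7.png

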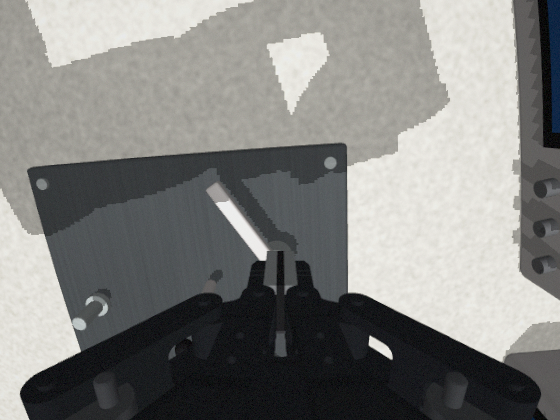

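The lever runs from (213,188) to (268,258), left of the finger line. The clearance beside it is about 11 mm, so I'll shift 6 mm away before going down.

Emit:
servo_tool(targets=[[0,0.004,0.006,0,0],[0,0,0,0.03,0],[0,0,0,0.03,0],[0,0,0,0.033,0],[0,0,0,0,0]])

```text
time: 11.6
tcp_pos: [0.6544, 0.1815, 0.0256]
eef_rot: [0.747, 0.665, -0.006, -0.003]
ft_force: [-1.4, -1.0, -1.3]
gripper_width: 0.0001
gripper_force: 0.0
```

Emit:
servo_tool(targets=[[0,-0.0001,-0.004,0,-0.08],[0,-0.0001,-0.004,0,-0.08],[0,-0.0001,-0.004,0,-0.08],[0,-0.0001,-0.004,0,-0.08],[0,-0.0001,-0.004,0,-0.08]])

```text
time: 12.02
tcp_pos: [0.6403, 0.1818, 0.0343]
eef_rot: [0.598, 0.801, 0.002, 0.001]
ft_force: [2.2, 1.4, -0.9]
gripper_width: 0.0002
gripper_force: 1.2
```

Emit:
servo_tool(targets=[[0,-0.0001,-0.004,0,-0.08],[0,-0.0001,-0.004,0,-0.08],[0,-0.0001,-0.004,0,-0.08],[0,-0.0001,-0.004,0,-0.08],[0,-0.0001,-0.004,0,-0.08]])

```text
time: 12.43
tcp_pos: [0.6227, 0.1741, 0.0348]
eef_rot: [0.427, 0.904, 0.003, 0.001]
ft_force: [-0.4, 5.3, 0.7]
gripper_width: -0.0001
gripper_force: 1.9
```

Run:
```python
from h import *
s=manip.state(); x=R.from_quat(s['eef_rot']).as_matrix()[:,0]; print(s['time'],s['tcp_pos'],np.degrees(np.arctan2(x[1],x[0])),s['ft_force'])
r=s['tcp_pos'][:2]-np.array([.644,.137]); print(np.linalg.norm(r),np.degrees(np.arctan2(r[1],r[0])))
im,_=manip.capture('wrist'); cv2.imwrite('pics/w8.png',im)
for n in('lever_pivot','lever_tip'):
    for r in manip.mark_of('wrist',n)[:2]: print(n,r,atz('wrist',r['uv'],.039))
```

```text
12.4333 [0.62270166 0.17407565 0.03475984] 129.38739943483816 [-0.42556634  5.27556213  0.69788773]
0.04275772361254412 119.87548997925093
lever_pivot {'uv': [266.0, 338.8], 'p': 0.91} [0.64115288 0.13648268 0.039     ]
lever_tip {'uv': [214.2, 191.4], 'p': 0.73} [0.57237001 0.18498449 0.039     ]
```

Emit:
servo_tool(targets=[[0,0,-0.004,0.001,-0.08],[0,0,-0.004,0.001,-0.08],[0,0,-0.004,0.001,-0.08],[0,0,-0.004,0,-0.08],[0,0,-0.004,0,-0.08]])

```text
time: 13.0
tcp_pos: [0.6096, 0.1581, 0.0309]
eef_rot: [0.24, 0.971, 0.001, 0.002]
ft_force: [1.5, 3.2, 2.5]
gripper_width: 0.0001
gripper_force: 1.6
```

Emit:
servo_tool(targets=[[0,0,-0.004,0,-0.08],[0,0,-0.004,0,-0.08],[0,0,-0.003,0,-0.06],[0,0,0,0,0]])

```text
time: 13.33
tcp_pos: [0.6056, 0.1499, 0.031]
eef_rot: [0.134, 0.991, 0.003, 0.002]
ft_force: [0.6, 10.0, 0.8]
gripper_width: 0.0006
gripper_force: 4.8
```

```bash
cat > l.py <<'E'
from h import *
import sys
s=manip.state(); x=R.from_quat(s['eef_rot']).as_matrix()[:,0]; print(s['time'],s['tcp_pos'],np.degrees(np.arctan2(x[1],x[0])),s['ft_force'])
r=s['tcp_pos'][:2]-np.array([.643,.137]); print(np.linalg.norm(r),np.degrees(np.arctan2(r[1],r[0])))
im,_=manip.capture('wrist'); cv2.imwrite(f'pics/{sys.argv[1]}.png',im)
for n in('lever_pivot','lever_tip'):
    for r in manip.mark_of('wrist',n)[:2]: print(n,r,atz('wrist',r['uv'],.039))
E
python3 l.py w9
```

```text
13.3333 [0.60560251 0.14987123 0.0310049 ] 164.60334821831316 [ 0.58276732 10.03949253  0.75633219]
0.039550482885881505 161.00788039381268
lever_pivot {'uv': [276.4, 343.5], 'p': 0.73} [0.64380955 0.1366872  0.039     ]
lever_tip {'uv': [193.9, 199.3], 'p': 0.97} [0.55814058 0.12178851 0.039     ]
```

The lever tip now measures 190° about its pivot, the predicted stop angle, and the force has risen to 10 N, so it's against the peg. I'll back off, rise and verify.

Emit:
servo_tool(targets=[[0,0,-0.001,0,0],[0,0,0.008,0,0],[0,0,0.01,0,0],[0,0,0,-0.04,0],[0,0,0,-0.04,0]])

```text
time: 13.9
tcp_pos: [0.6063, 0.1636, 0.1077]
eef_rot: [0.133, 0.991, -0.002, -0.003]
ft_force: [2.4, 0.1, -0.3]
gripper_width: -0.0001
gripper_force: 0.0
```

Emit:
servo_tool(targets=[[0,0,-0.035,-0.035,0],[0,0,-0.035,-0.035,0],[0,0,-0.035,-0.03,0],[0,0,-0.035,0,0],[0,0,-0.03,0,0]])

```text
time: 14.32
tcp_pos: [0.5675, 0.0117, 0.198]
eef_rot: [0.133, 0.991, -0.0, 0.002]
ft_force: [0.2, 0.4, -0.7]
gripper_width: -0.0002
gripper_force: 0.0
```

Emit:
servo_tool(targets=[[0,0,-0.02,0,0],[0,0,0,0,0],[0,0,0,0,0]])

```text
time: 14.57
tcp_pos: [0.5617, -0.0065, 0.1957]
eef_rot: [0.134, 0.991, -0.0, 0.0]
ft_force: [-0.7, 0.6, -0.2]
gripper_width: 0.0
gripper_force: 0.0
```

```bash
python3 look.py w10
python3 - <<'E'
import cv2
im=cv2.imread('pics/w10.png'); cv2.imwrite('pics/w10c.png',cv2.resize(im,(800,600),interpolation=cv2.INTER_CUBIC))
E
```

```text
14.5667 [ 0.5617 -0.0065  0.1957] [ 0.1343  0.9909 -0.      0.0001] 3.1480600583547367e-06 [-0.7489  0.5518 -0.1669]
pointer_tip 0.7 [150. 155.] [ 0.4868 -0.1182  0.036 ]
post_tall_top 0.63 [ 85. 138.] [ 0.4601 -0.1407  0.092 ]
post_tall_top 0.52 [405. 159.] [0.5448 0.1031 0.092 ]
post_short_top 0.67 [372.  68.] [0.4673 0.1041 0.047 ]
post_short_top 0.19 [ 83. 138.] [ 0.4537 -0.171   0.047 ]
lever_pivot 0.28 [ 22. 319.] [ 0.6247 -0.3466  0.039 ]
lever_tip 0.81 [408. 159.] [0.5566 0.125  0.039 ]
```

View pics/w10c.png

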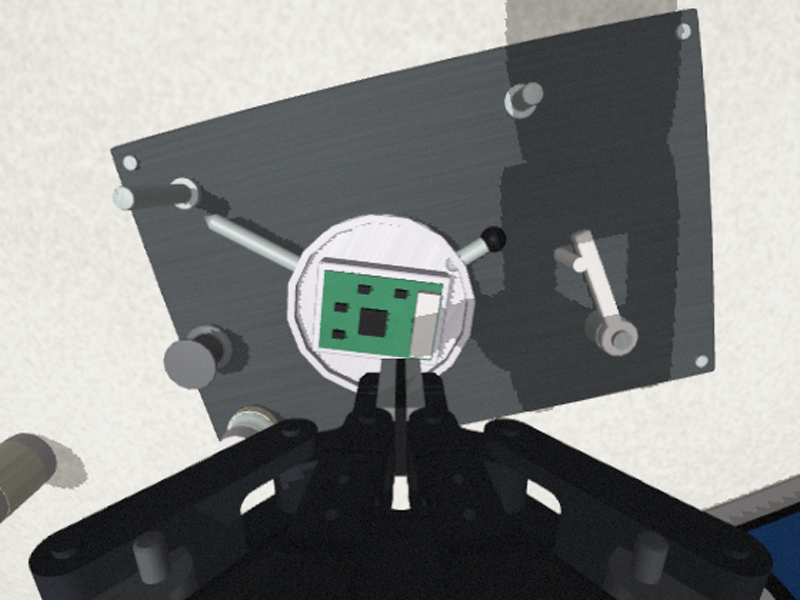

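The lever at (585,238)–(617,338) rests against the peg at (575,262). The arm runs from (208,220) to (295,267), the post base is at (184,193) and the dish centre at (380,303). One last numeric check of the pointing.

Run:
```python
from h import *
g=lambda u,z: atz('wrist',np.array(u)*.7,z)[:2]
A=lambda a: np.degrees(np.arctan2(a[1],a[0]))%360
H=g((380,303),.045);t=g((208,219),.036);r=g((295,266),.036);p=g((185,193),.014);pt=g((123,197),.092);b=g((493,239),.036)
print(H,t,p,pt,'line',A(t-r),'hub-tip',A(t-H),np.linalg.norm(t-H),'ball',A(b-H)+120,A(t-b),'post',A(p-H),A(pt-H))
# hub from arm-tip (138mm) and ball(96mm), 120 deg apart
def f(x):
    h,a=x[:2],x[2]; k=x[3]
    return np.r_[h+k*.138*np.array([np.cos(a),np.sin(a)])-t,h+k*.095*np.array([np.cos(a-2.0944),np.sin(a-2.0944)])-b]
from scipy.optimize import least_squares
s=least_squares(f,[.575,-.025,3.95,1.]);h=s.x[:2];print('solve',h,np.degrees(s.x[2]),s.x[3],'post',A(p-h),A(pt-h))
```

```text
[ 0.57059768 -0.02276289] [ 0.48388133 -0.12210355] [ 0.46080009 -0.14166931] [ 0.46046935 -0.14010219] line 225.29746014094474 hub-tip 228.8816748286035 0.13186467675882352 ball 223.89049578770118 250.68246526878875 post 227.28077275078212 226.81573161645116
solve [ 0.575766   -0.02437783] 226.76446908111615 0.9720173833440212 post 225.57367704172376 225.10607729071486
```

```bash
python3 -c "
from cell import manip
print(manip.sign_off())"
```

```text
the job is handed in; nothing more can be done
None
```

I turned the arm to the taller post (last checks within about 2°, limit 3.5°), pushed the lock lever against its stop peg with the arm still pointing, saw nothing else disturbed, and handed the job in; no verdict was returned.

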